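# Rock the hanging egg cradle, then still it over the open drawer

### The arm

A 7-joint arm with a two-finger parallel gripper is mounted at the origin on the work surface. World frame = base frame: x ahead of the robot, y to its left, z up, the work surface at z = 0. Lengths are in m, angles in degrees, forces in N, time in s.
With the tool pointing down it reaches from about 0.425 to 0.875 m from the base axis. Payload 4.7 kg.
Tool frame: the origin (TCP) lies at the very end of the fingers, on their centre line; the grasp point (between the pads) lies 19 mm behind it; z points along the fingers, y is the line along which they close (so a half turn about z gives the same grasp; the last joint's range is limited). The gripper opens to 87 mm and grips with 3 to 60 N. Pads are 19 mm wide; open, the fingers measure 117 mm over their backs; the gripper's body (75 mm by 190 mm) begins 51 mm behind the grasp point.
Start: joints at [-62.447, 18.392, -4.016, 83.108, 1.295, 78.541, -3.26], TCP at [0.293, 0.58, 0.198] pointing down, gripper open.
Joint ranges: [-163.93, 163.93], [-17.29, 119.83], [-79.2, 71.16], [3.27, 140.29], [-89.18, 269.18], [5.43, 117.66], [-154.24, 154.24]. Speed limits (degrees/s): [147.25, 147.25, 180, 180, 180, 180, 180].

### API

Orientations are given as [roll, pitch, yaw] about the fixed x, y, z axes, in that order (R = Rz(yaw) Ry(pitch) Rx(roll)).
In Python, from cell import get_obs, cams, ticket, finder gives the robot as it stands.
- The arm moves only by the shell command python3 -m creep 'ROWS' [FORCE]. ROWS is text: rows parted by semicolons, each of 5 numbers parted by spaces: the shift along the world's x, y, z in m, then the turn about the world's z in degrees, then the finger opening in m, from 0 to 0.087. A call has 1 to 8 rows; each row shifts and turns the commanded pose from where the row before left it; what a row does not reach is not made up. A row lasts 1/8 s, in which the tool goes at most 62.5 mm and 10.7 degrees, less where a joint would pass 70% of its speed; a pose out of reach is approached as far as the arm can. A call with a gripper value outside its range is refused whole. The fingers move at their own pace and stop on an object; FORCE is the grip in N (left out, the last holds). Time passes only in rows, so rows that do not move let the fingers close. It gives the time, the measured TCP pose, the force, the opening and the grip force at its end, in the units of the state.
- get_obs(): the state, without advancing time (a new reading comes with each control period).
- cams.read_camera(name): name is "side" or "top" or "wrist"; returns the picture (384x512x3 uint8, red, green, blue); there is no depth.
- cams.calibration(name): a dict with "fx", "fy", "cx", "cy" (pixels), "extrinsics" (4x4, takes a point from world to camera coordinates). Camera axes: x right, y down, z forward; pixel columns grow to the right and rows downward; lengths in m; the calibration is good to about 2 mm. A picture is of the moment at which its call begins: read the wrist's pose just before it. calibration takes no time and is no camera call; for the wrist camera it gives the pose at the moment of the call.
- ticket.sign_off(): hands the job in; it is judged then, once.
Trained networks look in the newest picture that a camera, given by its name, has taken for a name from the list of things; names that differ only in an ending like _2 or _b are one class to them, and where a whole thing is asked for, a point or a joint stands for the part that bears it (a point fixed in the world has none). Each returns a list of dicts, best first, with "p" (0 to 1); they miss things now and then, are a little off and sometimes report something else, mostly with a low value. They report only what shows in the picture. A call takes as long as a camera call.
- finder.masks_of(name, camera): "mask" (384x512 bool, what is visible of it) and "xy" ([column, row] in pixels, amid what is visible of it).
- finder.tip_of(name, camera): "xy" ([column, row] in pixels: a listed point, or the origin of a listed thing).
The state is a dict: "time_s": time; "qpos": joint angles; "joint_velocities": joint speeds; "effort": joint torques, N m; "tool_pos": TCP position; "tool_rot": TCP orientation; "force": force on the tool from outside, world axes, zero at the start; "wrist_torque": the same for the moment, N m; "grip_width": finger opening in m; "grasp_force": force on a finger pad.
Only numpy, scipy, OpenCV 4.12 (cv2) and the standard library are available. Lean on these libraries where they do the work, as an engineer would, in place of code of your own. Each camera call takes 0.05 s, during which the arm holds its last target. There are 200 camera calls.

### The job

Take the trolley on the overhead rail by its black grip block and work it to and fro so that the hanging egg cradle rocks to at least 25 degrees with its left end up (left as the robot sees it) and afterwards to at least 25 degrees with its right end up, but never beyond 45 degrees. Then bring the cradle over the open drawer of the brown unit, centred on it left to right, take the swing out of it by moving the trolley until it hangs level and quiet there for at least three seconds, and let go with the trolley standing there. Never touch the cradle or its eggs, and leave the egg cones, the hinge and the thermometer case where they lie.

Things in the scene. Friction and masses are not known exactly. Their poses are not given: they have to be found in the camera images.
- rail: Fixed overhead rail: aluminium beam 30 x 30 mm, 800 mm long, on two grey posts 770 mm apart, beam top at height 240 mm. Origin on the table under the middle of the beam; its y axis runs along the beam to the robot's left, z up, x away from the robot (its yaw varies by up to about 0.12 rad).
- trolley (a joint): Position of the blue trolley along the rail in m, 0 at the middle, growing along the rail's +y (the robot's left); end stops at -0.29 and +0.29. Trolley mass 0.6 kg; running friction about 1.5 N plus 2 N per m/s, so it stays where it is let go.
- grip (a point): Centre of the upper part of the black plastic grip block on top of the trolley, to be grasped from above: the block is 30 mm along the rail, 30 mm across and stands free from 30 mm above the pivot axis (height 255 mm) up to height 315 mm; this point lies 15 mm below its top, at height 300 mm, above the middle of the beam.
- cradle_tilt (a joint): Tilt of the egg cradle on its pivot in rad, 0 level; positive raises its left (+y) end. Swings freely, hardly damped (a swing lasts far longer than 40 s). Trolley acceleration a along +y (m/s2) gives tilt'' = -w*w*(tilt + a/9.81) for small tilts, w = 2 pi / period; nominal free period 2.15 s, 2.0 to 2.3 s with the eggs' mass.
- cradle: Yellow tray with its aluminium hangers and the eight ivory hen's eggs (45 mm thick, 57 mm tall) fixed in it; origin on the pivot axis in mid tray, y along the tray, z up when level. Nominal 0.83 kg: tray 0.35 kg, eggs 0.48 kg (eggs vary by about a third); centre of mass 9 mm below the pivot, moment of inertia about it 0.0086 kg m2. Not to be touched.
- pivot_mid (a point): Point on the pivot axis in mid cradle, height 225 mm, 115 mm beyond the beam's middle; it moves with the trolley. The axis is a 12 mm steel shaft from the trolley, 27 to 183 mm beyond the beam's middle. Yellow tray on it: 300 mm along the rail, 116 mm deep (57 to 173 mm beyond the beam's middle), ends up to 8 mm above, floor 32 mm below the shaft axis; egg tops 29 mm above.
- drawer_mark (a point): Centre of the mouth of the open upper drawer (height 100 mm) of the brown plastic drawer unit, which stands beyond the rail, left or right of its middle, a white bin on the other side. Unit 300 mm wide, 220 mm deep, 120 mm tall, front to the robot. Axes: x away from the robot, y along the unit's width to the robot's left, z up. The cradle's middle must stand at y = 0 of this frame.
- thermometer: Brass incubator thermometer case 110 x 34 x 22 mm lying on the table near the robot's side of the rail; origin at the centre of its underside. Leave alone.
- hinge: Grey cast aluminium hinge lying open, 77 x 70 x 12 mm; origin at the centre of its underside. Leave alone.
- cone_a: Ivory plastic egg cone 52 mm wide at the foot, 60 mm tall, standing on the table; origin at the centre of its underside. Leave alone.
- cone_b: Second egg cone, same size. Leave alone.

How it is judged:
By the outcome, as a careful person would: the job done as asked, in the order asked, and still so for the second after the job is handed in, with the robot touching nothing.
It also fails if it takes over 64 s, if anything falls off the work surface, if the arm or the gripper's body presses on something with over 40 N, if the wrist force passes 120 N, or if a joint passes its speed limit or range.

## Working session

There is one attempt and no reset: what is moved stays moved. The work goes in short steps, Python scripts to look and compute and a shell command to move; the robot and the scene stay as the last step left them, time stands still between calls to the robot, and variables do not carry over. Pictures are saved under pics/ and viewed, at most 10 in all, crops included, and the job is handed in when it is done.

```bash
mkdir -p pics; ls; cat > h.py <<'E'
import numpy as np,cv2
from cell import get_obs,cams,ticket,finder
def ray(cam,uv,z,c=None):
    c=c or cams.calibration(cam);E=np.array(c["extrinsics"]);R=E[:3,:3];t=E[:3,3]
    o=-R.T@t;d=R.T@np.array([(uv[0]-c["cx"])/c["fx"],(uv[1]-c["cy"])/c["fy"],1])
    return o+d*(z-o[2])/d[2]
def shot(cam,name):
    im=cams.read_camera(cam);cv2.imwrite(f"pics/{name}.png",im[:,:,::-1]);return im
E
python3 - <<'E'
from h import *
o=get_obs();print(o["time_s"],o["tool_pos"],o["tool_rot"])
Z={"grip":.3,"pivot_mid":.225,"drawer_mark":.1,"rail":0,"thermometer":0}
for cam in("top","side"):
    shot(cam,cam+"0")
    c=cams.calibration(cam);E=np.array(c["extrinsics"]);print(cam,"pos",(-E[:3,:3].T@E[:3,3]).round(3))
    for n,z in Z.items():
        for r in finder.tip_of(n,cam)[:2]: print(cam,n,round(r["p"],2),np.round(r["xy"],1),ray(cam,r["xy"],z).round(4))
print(get_obs()["time_s"])
E
```

```text
pics
0.0 [0.29228523 0.5798869  0.19675221] [-1.79888025e+02  4.46097355e-03  1.53254894e+02]
top pos [0.367 0.    0.994]
top grip 0.67 [236.9 209.7] [0.4658 0.0454 0.3   ]
top pivot_mid 0.75 [247.3 154.5] [0.591  0.0294 0.225 ]
top drawer_mark 0.59 [335.  180.1] [ 0.563  -0.1728  0.1   ]
top thermometer 0.94 [177.9 244.5] [0.4195 0.2154 0.    ]
top thermometer 0.2 [247.4 163.7] [0.6311 0.0377 0.    ]
side pos [ 0.373 -0.639  0.666]
side grip 0.7 [222.7 143.9] [0.4702 0.035  0.3   ]
side pivot_mid 0.74 [272.8 171.2] [0.5826 0.0212 0.225 ]
side drawer_mark 0.96 [286.5 274. ] [ 0.5633 -0.178   0.1   ]
side thermometer 0.86 [202.2 207.8] [0.4258 0.203  0.    ]
0.6
```

View pics/top0.png

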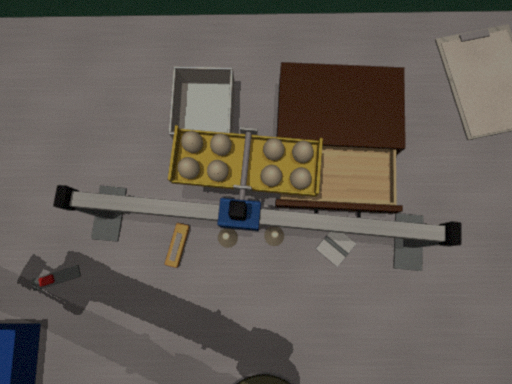

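View pics/side0.png

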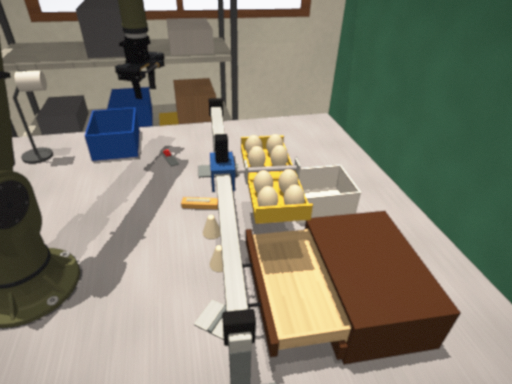

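Top view: the trolley's grip is at (237,210) and the beam runs from (65,198) to (452,234). The drawer mouth centre is at about (337,180), with the bin on the left. Next I'll measure the beam line, the unit's yaw and the tray colour.

```bash
cat >> h.py <<'E'
def proj(cam,P,c=None):
    c=c or cams.calibration(cam);E=np.array(c["extrinsics"]);q=np.atleast_2d(P)@E[:3,:3].T+E[:3,3]
    return np.c_[q[:,0]/q[:,2]*c["fx"]+c["cx"],q[:,1]/q[:,2]*c["fy"]+c["cy"]]
E
python3 - <<'E'
from h import *
im=cv2.imread("pics/top0.png");g=cv2.cvtColor(im,cv2.COLOR_BGR2GRAY).astype(float)
g=cv2.GaussianBlur(g,(3,3),0);dv=np.gradient(g,axis=0)
# beam far edge/near edge
L0=lambda c:197+ (c-65)*37/388
for sgn,off in((1,-7),(-1,7)):
    pts=[]
    for c in list(range(105,165))+list(range(290,390)):
        r=int(L0(c)+off);w=sgn*dv[r-6:r+7,c];k=int(w.argmax());
        if w[k]>8 and 0<k<12:
            a,b,d=w[k-1:k+2];pts.append((c,r-6+k+.5*(a-d)/(a-2*b+d)))
    pts=np.array(pts);p=np.polyfit(*pts.T,1)
    for _ in range(3):
        e=pts[:,1]-np.polyval(p,pts[:,0]);pts=pts[abs(e)<max(.6,2*e.std())];p=np.polyfit(*pts.T,1)
    A=ray("top",(100,np.polyval(p,100)),.24);B=ray("top",(400,np.polyval(p,400)),.24)
    print("edge",sgn,len(pts),p.round(4),A.round(4),B.round(4),"yaw",np.arctan2(-(A-B)[0],(A-B)[1]))
for n in("drawer_mark","trolley","rail","cradle"):
  for cam in("top","side"):
    for r in finder.masks_of(n,cam)[:1]:
        m=r["mask"];ys,xs=np.where(m);print(n,cam,round(r["p"],2),xs.min(),xs.max(),ys.min(),ys.max(),m.sum(),np.round(cv2.minAreaRect(np.c_[xs,ys].astype(np.float32)),2) if 0 else "")
for n in("side0","top0"):
    i=cv2.imread(f"pics/{n}.png");h=cv2.cvtColor(i,cv2.COLOR_BGR2HSV)
    y=cv2.inRange(h,(20,190,60),(32,255,255));k,l,s,ce=cv2.connectedComponentsWithStats(y)
    print(n,[(s[j].tolist()) for j in range(1,k) if s[j][4]>60])
h=cv2.cvtColor(im,cv2.COLOR_BGR2HSV);print("brown",h[100,340],h[205,340],h[180,350],h[160,210],h[20,340])
cv2.imwrite("pics/crop.png",cv2.resize(im[55:245,160:420],None,fx=3,fy=3,interpolation=cv2.INTER_CUBIC))
E
```

```text
edge 1 109 [7.060000e-02 1.874428e+02] [0.5066 0.3221 0.24  ] [ 0.4604 -0.2694  0.24  ] yaw -0.07790522024930027
edge -1 160 [9.340000e-02 1.986661e+02] [0.4794 0.3202 0.24  ] [ 0.4209 -0.2666  0.24  ] yaw -0.09948077993650181
drawer_mark top 0.86 275 405 62 217 15749 
drawer_mark side 0.98 243 460 211 363 23565 
trolley top 0.59 168 322 126 230 9892 
trolley side 0.59 209 312 134 224 5584 
rail top 0.64 53 461 126 270 18980 
rail side 0.96 199 312 98 383 10346 
cradle top 0.76 168 322 126 196 8346 
cradle side 0.84 240 312 134 224 4529 
side0 [[161, 114, 15, 10, 80], [256, 206, 55, 16, 395]]
top0 []
brown [ 13 181  55] [ 10 162  63] [ 18 107 145] [ 23 171 149] [  8  18 114]
```

View pics/crop.png

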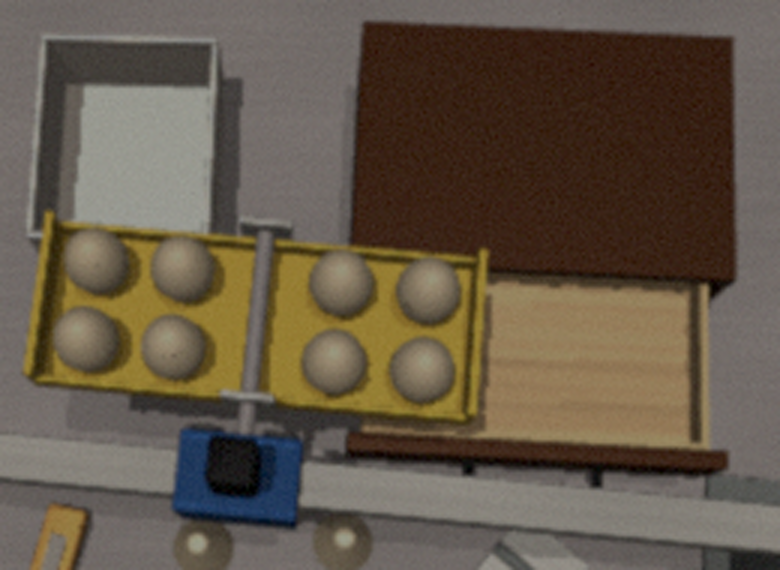

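```bash
cat >> h.py <<'E'
from scipy.optimize import minimize
BOX=np.array([(x,y,z) for x in(-.058,.058) for y in(-.15,.15) for z in(-.032,.008)])
def yel(im,rgb=True,c0=None,rad=110):
    h=cv2.cvtColor(im,cv2.COLOR_RGB2HSV if rgb else cv2.COLOR_BGR2HSV)
    m=cv2.inRange(h,(19,135,45),(34,255,255));m=cv2.morphologyEx(m,cv2.MORPH_OPEN,np.ones((2,2),np.uint8))
    k,l,s,ce=cv2.connectedComponentsWithStats(m);o=np.zeros(m.shape,np.uint8)
    for j in range(1,k):
        if s[j][4]>25 and (c0 is None or np.hypot(*(ce[j]-c0))<rad): o[l==j]=255
    return o
def tray(p,yaw,th):
    c,s=np.cos(th),np.sin(th);b=BOX.copy();b[:,1]=c*BOX[:,1]-s*BOX[:,2];b[:,2]=s*BOX[:,1]+c*BOX[:,2]
    C,S=np.cos(yaw),np.sin(yaw);return np.c_[C*b[:,0]-S*b[:,1]+p[0],S*b[:,0]+C*b[:,1]+p[1],b[:,2]+.225]
def hullm(P,k=4):
    H=cv2.convexHull(P.astype(np.float32))[:,0];m=np.zeros((384*k,512*k),np.uint8)
    cv2.fillConvexPoly(m,np.round((H+.5)*k*16).astype(int),1,shift=4);return m
E
python3 - <<'E'
from h import *
for nm,pts,z in(("unit top back",[(281,62.7),(404.5,67.7)],.12),("front panel top",[(276,200.5),(402.3,206)],.105)):
    a,b=[ray("top",q,z) for q in pts];print(nm,a.round(4),b.round(4),"mid",((a+b)/2).round(4),"w",np.linalg.norm(a-b).round(3),"yaw",np.arctan2(-(a-b)[0],(a-b)[1]).round(3))
D={}
for cam in("top","side"):
    im=cv2.imread(f"pics/{cam}0.png");c0=proj(cam,[.587,.028,.225])[0];m=yel(im,False,c0,90)
    ys,xs=np.where(m);print(cam,xs.min(),xs.max(),ys.min(),ys.max(),len(xs))
    D[cam]=(hullm(np.c_[xs,ys]),cams.calibration(cam))
def cost(v,cl):
    e=0
    for cam in cl:
        M,c=D[cam];H=hullm(proj(cam,tray(v[:2],v[2],v[3]),c));e+=1-(M&H).sum()/(M|H).sum()
    return e
for cl in(["top"],["side"],["top","side"]):
    r=minimize(cost,[.587,.028,-.095,0],args=(cl,),method="Nelder-Mead",options=dict(initial_simplex=[[.587,.028,-.095,0],[.592,.028,-.095,0],[.587,.034,-.095,0],[.587,.028,-.065,0],[.587,.028,-.095,.06]],maxiter=200));print(cl,r.x.round(4),r.fun)
E
```

```text
unit top back [ 0.8536 -0.0492  0.12  ] [ 0.8369 -0.3489  0.12  ] mid [ 0.8453 -0.1991  0.12  ] w 0.3 yaw -0.055
front panel top [ 0.5144 -0.0329  0.105 ] [ 0.4995 -0.3245  0.105 ] mid [ 0.507  -0.1787  0.105 ] w 0.292 yaw -0.051
top 169 323 126 197 4842
side 210 313 138 223 1696
['top'] [ 0.5779  0.0292 -0.083   0.0566] 0.025833268861521597
['side'] [ 0.5586  0.026   0.0332 -0.0209] 0.23009174697151014
['top', 'side'] [ 0.5778  0.0279 -0.1046 -0.0098] 0.35441194010306276
```

```bash
python3 -m creep '0 0 0.05 0 0.087;0 0 0.05 0 0.087;0 -0.03 0.048 0 0.087;0.0145 -0.045 0 2 0.087;0.0145 -0.045 0 2 0.087;0.0145 -0.045 0 2 0.087;0.0145 -0.045 0 2 0.087;0.0145 -0.045 0 2 0.087'; python3 -m creep '0.0145 -0.045 0 2 0.087;0.0145 -0.045 0 2 0.087;0.0145 -0.045 0 2 0.087;0.0145 -0.045 0 2 0.087;0.0145 -0.045 0 2 0.087;0.0145 -0.045 0 1.3 0.087;0.0145 -0.014 0 0 0.087;0 0 0 0 0.087'
python3 - <<'E'
from h import *
shot("wrist","w1");shot("side","s1");o=get_obs();print(o["time_s"],o["tool_pos"],o["tool_rot"])
for cam in("wrist","side"):
    if cam=="wrist": cams.read_camera(cam)
    for r in finder.tip_of("grip",cam)[:2]: print(cam,round(r["p"],2),np.round(r["xy"]),ray(cam,r["xy"],.3).round(4))
cv2.imwrite("pics/j1.png",np.hstack([cv2.resize(cv2.imread(f"pics/{n}1.png"),(400,300)) for n in"ws"]))
E
```

```text
time_s: 2.0
tool_pos: [0.3654, 0.3239, 0.3461]
tool_rot: [180.0, 0.0, 163.3]
force: [0.5, 0.7, 1.1]
grip_width: 0.0871
grasp_force: 0.0
time_s: 3.0
tool_pos: [0.4669, 0.0401, 0.346]
tool_rot: [180.0, 0.0, 174.4]
force: [0.4, 0.5, -0.4]
grip_width: 0.087
grasp_force: 0.0
3.1 [0.46613149 0.04239013 0.34586283] [ 1.79972854e+02 -2.56843376e-02  1.74607532e+02]
wrist 0.95 [256. 201.] [0.4646 0.0431 0.3   ]
side 0.7 [220. 143.] [0.4656 0.0386 0.3   ]
```

View pics/j1.png

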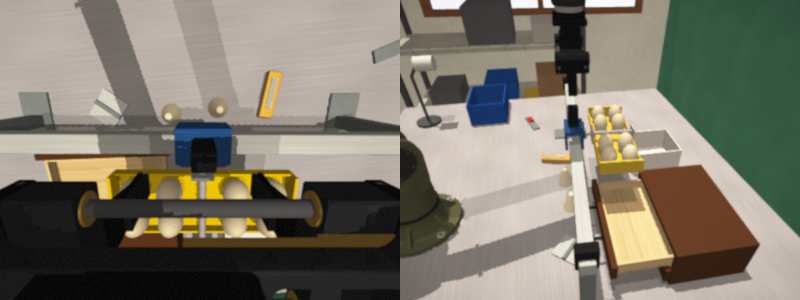

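The wrist view shows the grip block centred between the fingers, and the side view shows the tray unobstructed at about (615,140) of the pair. I'll go down and grip.

```bash
python3 -m creep '0 0 -0.0325 0 0.087;0 0 -0.0325 0 0.087;0 0 0 0 0.087;0 0 0 0 0.02;0 0 0 0 0.02;0 0 0 0 0.02;0 0 0 0 0.02;0 0 0 0 0.02' 40
cat >> h.py <<'E'
YAW=-.095;AX=np.array([np.sin(-YAW),np.cos(YAW)])
OFF=np.array([.115*np.cos(YAW),.115*np.sin(YAW)])
def tilt(im,p,th0=0,free=False,c=None):
    """tilt from side picture; p pivot xy"""
    c=c or cams.calibration("side");q=proj("side",tray(p,YAW,0),c).mean(0)
    m=yel(im,True,q,75);ys,xs=np.where(m);M=hullm(np.c_[xs,ys])
    def f(v):
        H=hullm(proj("side",tray((p[0]+(v[1] if len(v)>1 else 0),p[1]+(v[2] if len(v)>1 else 0)),YAW,v[0]),c));return 1-(M&H).sum()/(M|H).sum()
    if not free:
        g=np.arange(-.85,.851,.05);b=g[np.argmin([f([t]) for t in g])]
        g=np.arange(b-.06,b+.061,.005);e=np.array([f([t]) for t in g]);return g[e.argmin()],e.min()
    s=np.array([[0,0,0],[.05,0,0],[0,.006,0],[0,0,.006]]);r=minimize(f,s[0],method="Nelder-Mead",options=dict(initial_simplex=s));return r.x,r.fun
E
python3 - <<'E'
from h import *
o=get_obs();print(o["time_s"],o["tool_pos"],o["force"],o["grip_width"],o["grasp_force"])
im=shot("side","s2");p=np.array(o["tool_pos"][:2])+OFF
print(p,tilt(im,p),tilt(im,p,free=True))
m=yel(im,True,proj("side",tray(p,YAW,0)).mean(0),75)
v=im[:,:,::-1].copy()
v[m>0]=(255,0,255);H=cv2.convexHull(proj("side",tray(p,YAW,0)).astype(np.float32)).astype(int);cv2.polylines(v,[H],1,(0,255,0),1)
cv2.imwrite("pics/v2.png",cv2.resize(v[110:240,190:340],None,fx=4,fy=4))
E
```

```text
time_s: 4.25
tool_pos: [0.4666, 0.0415, 0.281]
tool_rot: [180.0, 0.0, 174.6]
force: [-0.8, 0.4, 0.3]
grip_width: 0.045
grasp_force: 0.0
4.25 [0.46662432 0.04146133 0.28103333] [-0.7871925   0.37316278  0.30940345] 0.04497016871006685 0.0
[0.58110577 0.03055275] (np.float64(0.015000000000000735), np.float64(0.3535254796251863)) (array([-0.0417668 , -0.02337739, -0.00575954]), np.float64(0.2617715617715618))
```

View pics/v2.png

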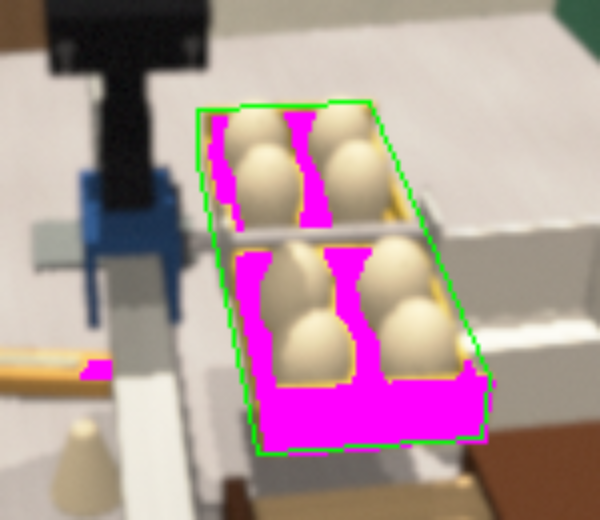

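```bash
python3 -m creep '0 0 0 0 0.02;0 0 0 0 0.02;0 0 0 0 0.02;0 0 0 0 0.02' 40
cat >> h.py <<'E'
import json,sys
from scipy.integrate import solve_ivp
from scipy.optimize import least_squares
def roi(p,c):
    m=np.zeros((384,512),np.uint8)
    for t in np.arange(-.8,.81,.1): cv2.fillConvexPoly(m,cv2.convexHull(proj("side",tray(p,YAW,t),c).astype(np.float32)).astype(np.int32),255)
    return cv2.dilate(m,np.ones((9,9),np.uint8))
def tilt2(im,p):
    c=cams.calibration("side");m=yel(im)&roi(p,c);ys,xs=np.where(m);M=hullm(np.c_[xs,ys])
    def f(t):
        H=hullm(proj("side",tray(p,YAW,t),c));return 1-(M&H).sum()/(M|H).sum()
    g=np.arange(-.8,.81,.04);b=g[np.argmin([f(t) for t in g])]
    g=np.arange(b-.05,b+.051,.004);e=np.array([f(t) for t in g]);q=np.polyfit(g,e,2)
    return g[e.argmin()],e.min()
def meas(n=1,save=None):
    for i in range(n):
        o=get_obs();im=cams.read_camera("side");p=np.array(o["tool_pos"][:2])+OFF
        t,e=tilt2(im,p);r=[o["time_s"],float(t),float(p[1])]
        open("log.txt","a").write(json.dumps(r)+"\n")
        if save: cv2.imwrite(f"pics/{save}{i}.png",im[:,:,::-1])
        print("t %.3f tilt %.1f deg err %.3f pivot %.4f %.4f"%(r[0],np.degrees(t),e,*p),"v",np.round(np.abs(o["joint_velocities"]).max(),1))
E
python3 - <<'E'
from h import *
meas(1);o=get_obs();print(o["tool_pos"],o["force"],o["grip_width"],o["grasp_force"])
E
```

```text
time_s: 4.8
tool_pos: [0.4666, 0.0417, 0.2809]
tool_rot: [180.0, 0.0, 174.6]
force: [0.2, 1.2, -0.2]
grip_width: 0.0295
grasp_force: 40.0
t 4.800 tilt 2.2 deg err 0.188 pivot 0.5810 0.0308 v 0.1
[0.46655786 0.04163633 0.28090398] [ 0.11784296  1.55183397 -0.26671953] 0.029558057844379794 39.99755859375
```

```bash
python3 -m creep '-0.0038 -0.0398 0 0 0.02;-0.0038 -0.0398 0 0 0.02;-0.0038 -0.0398 0 0 0.02;-0.0038 -0.0398 0 0 0.02;0 0 0 0 0.02'; python3 -c "from h import *;meas(1,'a')"; python3 -m creep '0 0 0 0 0.02;0 0 0 0 0.02;0 0 0 0 0.02'; python3 -c "from h import *;meas(1,'b')"
```

```text
time_s: 5.48
tool_pos: [0.4497, -0.1235, 0.2809]
tool_rot: [-179.8, -0.0, 174.1]
force: [-2.0, -0.5, 1.4]
grip_width: 0.0292
grasp_force: 40.0
t 5.475 tilt 2.9 deg err 0.109 pivot 0.5642 -0.1344 v 3.7
time_s: 5.9
tool_pos: [0.4503, -0.1173, 0.2809]
tool_rot: [-180.0, -0.1, 174.6]
force: [-5.1, -0.8, 3.6]
grip_width: 0.0294
grasp_force: 40.0
t 5.900 tilt -4.7 deg err 0.116 pivot 0.5648 -0.1282 v 0.1
```

```bash
python3 -m creep '0.0040 0.0398 0 0 0.02;0.0040 0.0398 0 0 0.02;0.0040 0.0398 0 0 0.02;0.0040 0.0398 0 0 0.02;0 0 0 0 0.02;0 0 0 0 0.02;0 0 0 0 0.02;0 0 0 0 0.02' | head -2; python3 -c "from h import *;meas(1,'c')"; python3 -m creep '-0.0040 -0.0398 0 0 0.02;-0.0040 -0.0398 0 0 0.02;-0.0040 -0.0398 0 0 0.02;-0.0040 -0.0398 0 0 0.02;0 0 0 0 0.02'; python3 -c "from h import *;meas(1,'d')";python3 -m creep '0 0 0 0 0.02;0 0 0 0 0.02'; python3 -c "from h import *;meas(1,'e')"
```

```text
time_s: 6.95
tool_pos: [0.4665, 0.0417, 0.2809]
t 6.950 tilt 9.7 deg err 0.121 pivot 0.5810 0.0308 v 0.2
time_s: 7.62
tool_pos: [0.4497, -0.124, 0.2809]
tool_rot: [-179.8, -0.0, 174.1]
force: [-4.6, -0.2, 2.7]
grip_width: 0.0296
grasp_force: 40.0
t 7.625 tilt 8.4 deg err 0.081 pivot 0.5642 -0.1349 v 3.7
time_s: 7.92
tool_pos: [0.4502, -0.1187, 0.2809]
tool_rot: [-179.9, -0.1, 174.5]
force: [-5.9, -0.6, 3.1]
grip_width: 0.0295
grasp_force: 40.0
t 7.925 tilt -8.1 deg err 0.163 pivot 0.5647 -0.1296 v 0.1
```

```bash
python3 -c "from h import *;meas(1,'f')"; python3 -m creep '0.0048 0.0478 0 0 0.02;0.0048 0.0478 0 0 0.02;0.0048 0.0478 0 0 0.02;0.0048 0.0478 0 0 0.02;0 0 0 0 0.02' | head -2; python3 -c "from h import *;meas(1,'g')"; python3 -m creep '0 0 0 0 0.02;0 0 0 0 0.02'|head -1; python3 -c "from h import *;meas(1,'h')";python3 -m creep '0 0 0 0 0.02;0 0 0 0 0.02'|head -1; python3 -c "from h import *;meas(1,'i')"
```

```text
t 7.975 tilt -10.9 deg err 0.156 pivot 0.5647 -0.1296 v 0.1
time_s: 8.65
tool_pos: [0.4705, 0.0802, 0.2809]
t 8.650 tilt -15.2 deg err 0.303 pivot 0.5850 0.0693 v 4.1
time_s: 8.95
t 8.950 tilt 9.7 deg err 0.123 pivot 0.5843 0.0629 v 0.1
time_s: 9.25
t 9.250 tilt 28.8 deg err 0.054 pivot 0.5843 0.0628 v 0.1
```

```bash
python3 -m creep '0.0020 0.0199 0 0 0.02;0.0010 0.0100 0 0 0.02'|head -1; python3 -c "from h import *;meas(1,'j')"; python3 -m creep '0 0 0 0 0.02;0 0 0 0 0.02;0 0 0 0 0.02'|head -1; python3 -c "from h import *;meas(1,'k')";python3 -m creep '0 0 0 0 0.02;0 0 0 0 0.02'|head -1; python3 -c "from h import *;meas(2,'l')"
```

```text
time_s: 9.55
t 9.550 tilt 24.2 deg err 0.063 pivot 0.5873 0.0926 v 7.1
time_s: 9.98
t 9.975 tilt -6.3 deg err 0.197 pivot 0.5874 0.0927 v 0.1
time_s: 10.28
t 10.275 tilt -25.8 deg err 0.399 pivot 0.5874 0.0927 v 0.1
t 10.325 tilt -27.4 deg err 0.337 pivot 0.5874 0.0927 v 0.1
```

```bash
python3 - <<'E'
from h import *
out=[]
for n,th,p in(("i0",28.8,(.5843,.0628)),("l1",-27.4,(.5874,.0927))):
    v=cv2.imread(f"pics/{n}.png")
    m=yel(v,False)&roi(np.array(p),cams.calibration("side"))
    for a,col in((0,(0,255,0)),(-3,(255,255,0))):
        H=cv2.convexHull(proj("side",tray(p,YAW,np.radians(th+a))).astype(np.float32)).astype(int);cv2.polylines(v,[H],1,col,1)
    u=v.copy();u[m>0]=(255,0,255)
    out+=[cv2.resize(w[80:240,200:330],None,fx=3,fy=3) for w in((v,) if n=="i0" else (v,))]
cv2.imwrite("pics/v3.png",np.hstack(out))
E
```

```text
(no output)
```

View pics/v3.png

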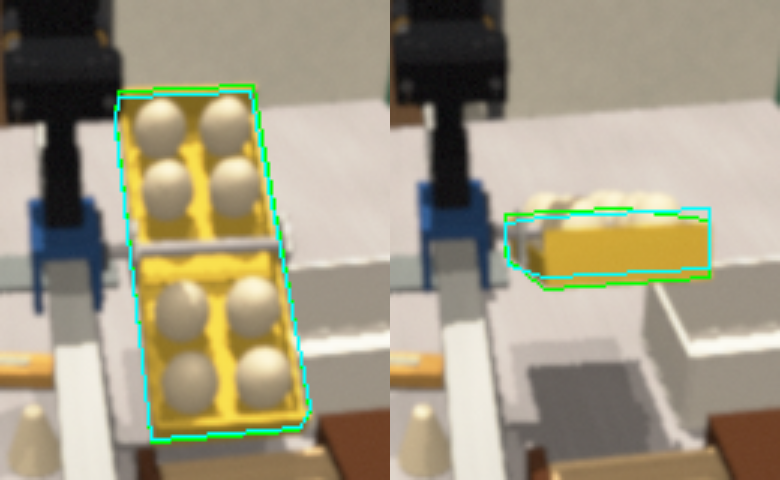

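```bash
cat >> h.py <<'E'
def tilt3(im,p,rgb=True):
    """from lower edge of the near-end face, side camera"""
    c=cams.calibration("side");m=(yel(im,rgb)&roi(p,c))>0
    # sat-weighted: fraction of yellow
    def edge(t): return proj("side",tray(p,YAW,t)[[0,4]],c)   # (-x,-y,-z),(+x,-y,-z)
    th=0.0
    for _ in range(12):
        a,b=edge(th);cs=np.arange(int(np.ceil(a[0]+5)),int(b[0]-8));d=[]
        for k in cs:
            r=np.where(m[:,k])[0]
            if len(r): d.append(r.max()+.5-(a[1]+(b[1]-a[1])*(k-a[0])/(b[0]-a[0])))
        res=np.median(d) if 0 else np.mean(np.sort(d)[len(d)//6:-(len(d)//6)])
        g=(edge(th+.02)-edge(th-.02))[:,1].mean()/.04
        st=np.clip(res/g,-.15,.15);th+=st
        if abs(st)<1e-4:break
    return th
def sim(strokes,w,tau,T,om=None,th=0.,t0=4.8,box=.1):
    dt=.002;n=int((T-t0)/dt)+1;t=t0+dt*np.arange(n);v=np.zeros(n)
    for s,e,D in strokes: v[(t>=s+tau)&(t<e+tau)]+=D/(e-s)
    k=int(box/dt);v=np.convolve(v,np.ones(k)/k)[:n];a=np.gradient(v,dt)
    out=np.zeros(n);o=om or 0.
    for i in range(n):
        out[i]=th;o+=dt*-w*w*(np.sin(th)+a[i]/9.81*np.cos(th));th+=dt*o
    return t,out
STROKES=[(4.85,5.35,-.16),(5.95,6.45,.16),(7.,7.5,-.16),(8.025,8.525,.192),(9.3,9.425,.02),(9.425,9.55,.01)]
def fit(L,strokes,show=True):
    L=np.array(L);T=L[:,0].max()+.1
    def f(v):
        t,y=sim(strokes,v[0],v[1],T);return (np.interp(L[:,0],t,y)+v[2]-L[:,1])
    r=least_squares(f,[2.9,0.,0.],diff_step=.005,x_scale=[.1,.03,.03],loss="soft_l1",f_scale=.05)
    if show:print("w %.3f tau %.3f bias %.3f"%tuple(r.x),"res deg",np.degrees(r.fun).round(1))
    return r.x
E
cat > fitall.py <<'E'
from h import *
names=[None,"a0","b0","c0","d0","e0","f0","g0","h0","i0","j0","k0","l0","l1"]
L=[json.loads(x) for x in open("log.txt")];M=[]
print("s2 level",np.degrees(tilt3(cv2.imread("pics/s2.png"),np.array([.5811,.0306]),False)).round(2))
ps=json.load(open("px.json")) if 0 else None
for n,l in zip(names,L):
    if not n: continue
    p=np.array([.581+(l[2]-.0308)*.1,l[2]]);M.append([l[0],tilt3(cv2.imread(f"pics/{n}.png"),p,False)])
print(np.c_[np.array(M)[:,0],np.degrees(np.array(M)[:,1]).round(1),[round(np.degrees(l[1]),1) for l in L[1:]]])
for tt in (M,[l[:2] for l in L[1:]]):
    x=fit(tt,STROKES);t,y=sim(STROKES,x[0],x[1],13);k=t>10.35
    i=np.where(k[1:]&(np.sign(np.gradient(y))[1:]!=np.sign(np.gradient(y))[:-1]))[0];print([(t[j].round(3),np.degrees(y[j]).round(1)) for j in i])
E
python3 fitall.py
```

```text
s2 level 0.77
[[  5.475   9.4     2.9  ]
 [  5.9    -2.4    -4.7  ]
 [  6.95   14.      9.7  ]
 [  7.625  21.5     8.4  ]
 [  7.925  -7.6    -8.1  ]
 [  7.975 -10.7   -10.9  ]
 [  8.65  -14.9   -15.2  ]
 [  8.95   14.6     9.7  ]
 [  9.25   34.4    28.8  ]
 [  9.55   46.3    24.2  ]
 [  9.975  -5.8    -6.3  ]
 [ 10.275 -25.7   -25.8  ]
 [ 10.325 -27.3   -27.4  ]]
w 3.056 tau -0.000 bias 0.064 res deg [ -1.4   0.9  -0.6  -7.2   1.5   1.5   1.8   0.3  -0.2 -16.9   0.5   0.8
   1. ]
[(np.float64(10.4), np.float64(-30.7)), (np.float64(11.446), np.float64(30.7)), (np.float64(12.494), np.float64(-30.7))]
w 3.022 tau -0.008 bias 0.002 res deg [ 1.4 -0.3 -0.3  2.7 -0.6 -0.9 -2.2 -0.1  0.7  2.4  0.1 -1.  -1.1]
[(np.float64(10.432), np.float64(-30.2)), (np.float64(11.49), np.float64(30.2)), (np.float64(12.548), np.float64(-30.2))]
```

```bash
python3 -m creep '0 0 0 0 0.02;0 0 0 0 0.02;0 0 0 0 0.02;0 0 0 0 0.02;0 0 0 0 0.02;0 0 0 0 0.02'|head -1; python3 -c "from h import *;meas(3,'m')"; python3 -m creep '0.0030 0.0299 0 0 0.02;0.0030 0.0299 0 0 0.02;0.0030 0.0299 0 0 0.02;0 0 0 0 0.02;0 0 0 0 0.02;0 0 0 0 0.02'|head -1; python3 -c "from h import *;meas(2,'n')"
python3 -m creep '-0.0037 -0.0373 0 0 0.02;-0.0037 -0.0373 0 0 0.02;-0.0037 -0.0373 0 0 0.02;-0.0037 -0.0373 0 0 0.02;-0.0037 -0.0373 0 0 0.02;-0.0037 -0.0373 0 0 0.02;0 0 0 0 0.02'|head -5; python3 -c "from h import *;meas(1,'o')"; python3 -m creep '0 0 0 0 0.02'|head -1; python3 -c "from h import *;meas(1,'p')"
cat > f2.py <<'E'
from h import *
S=STROKES+[(11.275,11.65,.09),(12.125,12.875,-.225)]
L=[json.loads(x)[:2] for x in open("log.txt")][1:]
x=fit(L,S);t,y=sim(S,x[0],x[1],17);d=np.sign(np.gradient(y));i=np.where((t[1:]>12.9)&(d[1:]!=d[:-1]))[0];print([(t[j].round(3),np.degrees(y[j]).round(1)) for j in i])
E
python3 f2.py
```

```text
time_s: 11.12
t 11.125 tilt 12.5 deg err 0.120 pivot 0.5874 0.0927 v 0.1
t 11.175 tilt 16.2 deg err 0.115 pivot 0.5874 0.0927 v 0.1
t 11.225 tilt 19.4 deg err 0.103 pivot 0.5874 0.0928 v 0.1
time_s: 12.02
t 12.025 tilt 1.3 deg err 0.197 pivot 0.5964 0.1820 v 0.2
t 12.075 tilt -2.4 deg err 0.196 pivot 0.5964 0.1820 v 0.1
time_s: 13.0
tool_pos: [0.4585, -0.0373, 0.2809]
tool_rot: [-179.9, -0.1, 174.1]
force: [-6.1, -1.2, 4.6]
grip_width: 0.0296
t 13.000 tilt -3.1 deg err 0.125 pivot 0.5730 -0.0482 v 3.3
time_s: 13.18
t 13.175 tilt 1.5 deg err 0.117 pivot 0.5734 -0.0442 v 0.2
w 3.016 tau -0.000 bias -0.002 res deg [ 1.3 -0.3 -1.   3.  -0.1 -0.4 -3.2 -1.5 -0.1  2.7  1.2 -0.5 -0.8  0.1
  0.3  0.6 -0.4 -0.6 -1.7  2.3]
[(np.float64(13.618), np.float64(16.4)), (np.float64(14.666), np.float64(-16.4)), (np.float64(15.714), np.float64(16.4)), (np.float64(16.76), np.float64(-16.4))]
```

```bash
python3 -c "from h import *;meas(2,'q')"; python3 f2.py
```

```text
t 13.225 tilt 3.6 deg err 0.113 pivot 0.5734 -0.0441 v 0.3
t 13.275 tilt 5.2 deg err 0.108 pivot 0.5734 -0.0440 v 0.2
w 3.012 tau -0.000 bias -0.005 res deg [ 1.1 -0.5 -1.2  2.9 -0.1 -0.5 -3.6 -2.  -0.4  2.5  1.4 -0.5 -0.8 -0.6
 -0.3  0.  -0.1 -0.2 -2.5  1.4  1.8  2.4]
[(np.float64(13.632), np.float64(16.4)), (np.float64(14.68), np.float64(-16.4)), (np.float64(15.73), np.float64(16.4)), (np.float64(16.778), np.float64(-16.4))]
```

```bash
python3 -c "from h import *;meas(1,'r')"; python3 -m creep '0.0027 0.0267 0 0 0.02;0.0027 0.0267 0 0 0.02;0.0027 0.0267 0 0 0.02;0 0 0 0 0.02'|head -1; python3 -c "from h import *;meas(3,'s')"; python3 -m creep '0 0 0 0 0.02'|head -1
cat > f3.py <<'E'
from h import *
S=STROKES+[(11.275,11.65,.09),(12.125,12.875,-.225),(13.375,13.75,.08)]
L=np.array([json.loads(x)[:2] for x in open("log.txt")][1:])
def ff(L,w,tau):  # free linear-ish local fit after 11.6
    s=L[L[:,0]>12.9]
    def f(v):
        t,y=sim([q for q in S if q[0]>13],w,tau,L[-1,0]+.1,om=v[1],th=v[0],t0=12.98);return np.interp(s[:,0],t,y)-s[:,1]
    r=least_squares(f,[-.1,.5],diff_step=.01);print("local res",np.degrees(r.fun).round(1));return r.x
x=fit(L,S);v=ff(L,x[0],x[1])
for a in(dict(),dict(om=v[1],th=v[0],t0=12.98)):
    SS=S if not a else [q for q in S if q[0]>13]
    t,y=sim(SS,x[0],x[1],17,**a);d=np.sign(np.gradient(y));i=np.where((t[1:]>13.8)&(d[1:]!=d[:-1]))[0];print([(t[j].round(3),np.degrees(y[j]).round(1)) for j in i])
E
python3 f3.py; python3 -c "
from h import *;print(get_obs()['time_s'])"
```

```text
t 13.325 tilt 7.0 deg err 0.112 pivot 0.5734 -0.0440 v 0.1
time_s: 13.88
t 13.875 tilt 7.9 deg err 0.124 pivot 0.5821 0.0407 v 2.0
t 13.925 tilt 8.4 deg err 0.125 pivot 0.5819 0.0392 v 1.4
t 13.975 tilt 7.4 deg err 0.132 pivot 0.5818 0.0384 v 0.6
time_s: 14.15
w 3.010 tau -0.000 bias -0.007 res deg [ 1.  -0.6 -1.4  2.9 -0.2 -0.5 -3.7 -2.2 -0.6  2.5  1.4 -0.5 -0.8 -0.9
 -0.6 -0.2  0.1 -0.1 -2.8  1.1  1.4  2.1  2.3  1.4 -0.3 -0.9]
local res [-2.4  0.1  0.   0.3  0.3  0.3 -1.1 -1.2]
[(np.float64(14.694), np.float64(-12.5)), (np.float64(15.74), np.float64(12.5)), (np.float64(16.786), np.float64(-12.5))]
[(np.float64(14.726), np.float64(-9.8)), (np.float64(15.77), np.float64(9.8)), (np.float64(16.816), np.float64(-9.8))]
14.15
```

```bash
python3 -c "from h import *;meas(1,'t')"; python3 -m creep '0 0 0 0 0.02'|head -1; python3 -c "from h import *;meas(2,'u')"; python3 -m creep '-0.0054 -0.0542 0 0 0.02;-0.0054 -0.0542 0 0 0.02;-0.0054 -0.0542 0 0 0.02;-0.0054 -0.0542 0 0 0.02;0 0 0 0 0.02;0 0 0 0 0.02'|head -5
for i in 1 2 3 4 5 6; do python3 -c "from h import *;meas(1,'w$i')"; python3 -m creep '0 0 0 0 0.02;0 0 0 0 0.02'>/dev/null; done
```

```text
t 14.150 tilt 3.3 deg err 0.185 pivot 0.5818 0.0380 v 0.1
time_s: 14.32
t 14.325 tilt -1.9 deg err 0.191 pivot 0.5818 0.0380 v 0.1
t 14.375 tilt -3.3 deg err 0.192 pivot 0.5817 0.0380 v 0.1
time_s: 15.18
tool_pos: [0.445, -0.1699, 0.2809]
tool_rot: [-180.0, -0.1, 174.3]
force: [-6.2, -0.8, 5.2]
grip_width: 0.0294
t 15.175 tilt -1.9 deg err 0.116 pivot 0.5595 -0.1808 v 1.3
t 15.475 tilt -1.9 deg err 0.118 pivot 0.5596 -0.1799 v 0.1
t 15.775 tilt -0.6 deg err 0.113 pivot 0.5596 -0.1798 v 0.1
t 16.075 tilt 1.3 deg err 0.112 pivot 0.5596 -0.1798 v 0.2
t 16.375 tilt 1.5 deg err 0.112 pivot 0.5596 -0.1798 v 0.1
t 16.675 tilt 1.3 deg err 0.112 pivot 0.5596 -0.1798 v 0.1
```

```bash
cat > q.py <<'E'
from h import *
import sys
from subprocess import run
# fine tilt: patch shift at the near end and far end of the tray relative to a reference picture
def series(T,I,p):
    c=cams.calibration("side");win=None;out=[]
    near=proj("side",tray(p,YAW,0)[[0,4,1,5]],c).mean(0);far=proj("side",tray(p,YAW,0)[[2,6,3,7]],c).mean(0)
    d=lambda idx:((proj("side",tray(p,YAW,.02)[idx],c)-proj("side",tray(p,YAW,-.02)[idx],c)).mean(0)/.04)[1]
    G=[cv2.cvtColor(i,cv2.COLOR_RGB2GRAY).astype(np.float32) for i in I]
    for ctr,g in((near,d([0,4,1,5])),):
        x0,y0=np.round(ctr).astype(int);w,h=24,10
        for k in range(len(G)):
            ref=cv2.resize(G[0][y0-h:y0+h,x0-w:x0+w],None,fx=1,fy=1)
            M=cv2.matchTemplate(G[k][y0-h-6:y0+h+7,x0-w-2:x0+w+3],ref,cv2.TM_CCOEFF_NORMED)
            _,_,_,(mx,my)=cv2.minMaxLoc(M);s=0.
            if 0<my<M.shape[0]-1: a,b,e=M[my-1:my+2,mx];s=.5*(a-e)/(a-2*b+e)
            out.append((my-6+s)/g)
    return np.array(out)
E
for i in 1 2 3 4 5 6 7 8 9 10 11 12; do python3 - $i <<'E'
from h import *
o=get_obs();im=cams.read_camera("side");np.savez(f"pics/z{int(sys.argv[1]):02d}.npz",t=o["time_s"],im=im,p=o["tool_pos"])
E
python3 -m creep '0 0 0 0 0.02'>/dev/null; done
cat > q2.py <<'E'
from q import *
import glob
F=[np.load(f) for f in sorted(glob.glob("pics/"+sys.argv[1]+"*.npz"))];T=np.array([float(f["t"]) for f in F]);p=F[0]["p"][:2]+OFF
y=series(T,[f["im"] for f in F],p);w=3.02
A=np.c_[np.cos(w*T),np.sin(w*T),np.ones_like(T)];q,*_=np.linalg.lstsq(A,y,rcond=None)
amp=np.hypot(*q[:2]);ph=np.arctan2(q[1],q[0]);n=np.ceil((w*T[-1]-ph)/(2*np.pi));tm=(ph+2*np.pi*n)/w
print(np.degrees(y).round(2),"amp deg",np.degrees(amp).round(2),"rms",np.degrees((A@q-y).std()).round(2),"off",np.degrees(q[2]).round(2),"left-up extreme",tm.round(3),"now",get_obs()["time_s"],p.round(4))
E
python3 q2.py z
python3 - <<'E'
from h import *
for k in range(2):
  for cam in("side","top"):
    if cam=="top" or k: cams.read_camera(cam)
    for r in finder.tip_of("drawer_mark",cam)[:1]: print(cam,round(r["p"],2),np.round(r["xy"],1),ray(cam,r["xy"],.1).round(4))
    for r in finder.tip_of("pivot_mid",cam)[:1]: print(cam,"pivot",round(r["p"],2),np.round(r["xy"],1),ray(cam,r["xy"],.225).round(4))
shot("top","t9");print(get_obs()["time_s"])
v=cv2.imread("pics/t9.png");cv2.imwrite("pics/t9c.png",cv2.resize(v[50:240,220:430],None,fx=3.6,fy=3,interpolation=cv2.INTER_CUBIC)[:,:800])
E
```

```text
[ 0.02 -1.02 -1.96 -1.92 -1.2  -0.12  1.01  2.09  3.01  2.93  2.26  1.25] amp deg 2.47 rms 0.09 off 0.53 left-up extreme 20.551 now 19.075 [ 0.5596 -0.1798]
side 0.61 [291.7 230.5] [ 0.6156 -0.0525  0.1   ]
side pivot 0.91 [293.5 233.9] [ 0.5625 -0.1915  0.225 ]
top pivot 0.57 [351.8 167.9] [ 0.5609 -0.1839  0.225 ]
side pivot 0.87 [292.7 231.4] [ 0.5632 -0.1847  0.225 ]
19.675
```

View pics/t9c.png

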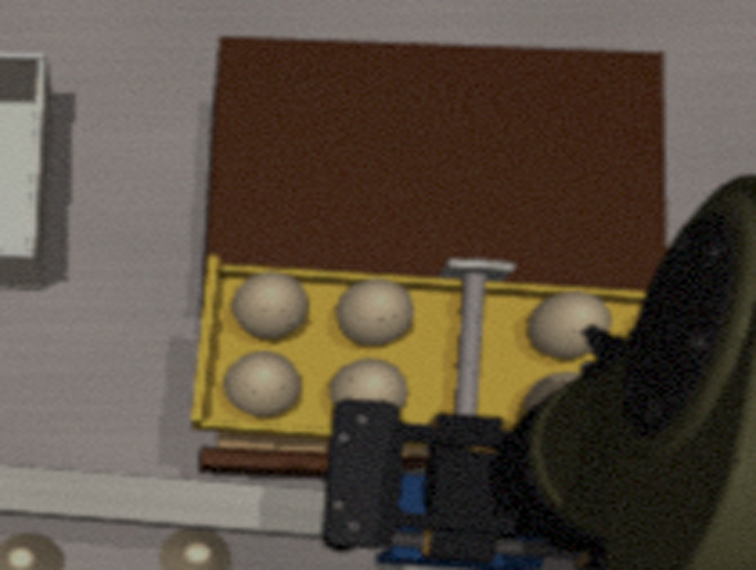

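The tray hangs over the drawer and parallel to the rail, with its left end at crop (205,345) and the unit's back corners at (219,38) and (663,52). The remaining swing is about 2.5°. I'll cancel it with two small opposite moves timed to the extremes.

```bash
python3 -m creep '0 0 0 0 0.02;0 0 0 0 0.02;0 0 0 0 0.02;0 0 0 0 0.02;0 0 0 0 0.02;0 0 0 0 0.02;0.0022 0.0219 0 0 0.02'|head -1;  python3 -m creep '0 0 0 0 0.02;0 0 0 0 0.02;0 0 0 0 0.02;0 0 0 0 0.02;0 0 0 0 0.02;0 0 0 0 0.02;0 0 0 0 0.02'|head -1; python3 -c "from h import *;meas(1)"; python3 -m creep '-0.0024 -0.0239 0 0 0.02;0 0 0 0 0.02;0 0 0 0 0.02;0 0 0 0 0.02'|head -5
for i in 1 2 3 4 5 6 7 8 9 10 11 12; do python3 - $i <<'E'
from h import *
o=get_obs();im=cams.read_camera("side");np.savez(f"pics/y{int(sys.argv[1]):02d}.npz",t=o["time_s"],im=im,p=o["tool_pos"])
E
python3 -m creep '0 0 0 0 0.02'>/dev/null; done; python3 q2.py y
```

```text
time_s: 20.55
time_s: 21.42
t 21.425 tilt -0.6 deg err 0.116 pivot 0.5620 -0.1563 v 0.1
time_s: 21.98
tool_pos: [0.4449, -0.1709, 0.2809]
tool_rot: [-179.9, -0.1, 174.4]
force: [-5.8, -1.1, 4.1]
grip_width: 0.0294
[ 0.02 -0.33 -0.86 -0.85 -0.3   0.05  0.85  1.03  1.25  1.24  0.99  0.38] amp deg 1.05 rms 0.11 off 0.29 left-up extreme 25.51 now 24.075 [ 0.5594 -0.1818]
```

```bash
python3 -c "from h import *;meas(1)"; python3 -m creep '0 0 0 0 0.02;0 0 0 0 0.02;-0.0010 -0.0100 0 0 0.02;0 0 0 0 0.02;0 0 0 0 0.02;0 0 0 0 0.02'|head -1;  python3 -m creep '0 0 0 0 0.02;0 0 0 0 0.02;0 0 0 0 0.02;0 0 0 0 0.02;0.0010 0.0100 0 0 0.02;0 0 0 0 0.02;0 0 0 0 0.02;0 0 0 0 0.02'|head -5
for i in 1 2 3 4 5 6 7 8 9 10 11 12 13 14 15 16 17 18 19 20; do python3 - $i <<'E'
from h import *
o=get_obs();im=cams.read_camera("side");np.savez(f"pics/x{int(sys.argv[1]):02d}.npz",t=o["time_s"],im=im,p=o["tool_pos"])
E
python3 -m creep '0 0 0 0 0.02'>/dev/null; done; python3 q2.py x; python3 -c "from h import *;meas(1)"
```

```text
t 24.075 tilt -0.6 deg err 0.111 pivot 0.5594 -0.1818 v 0.1
time_s: 24.88
time_s: 25.88
tool_pos: [0.4451, -0.1694, 0.2809]
tool_rot: [180.0, -0.2, 174.5]
force: [-7.5, 2.5, 5.8]
grip_width: 0.0292
[ 0.02  0.21  0.25  0.27  0.2   0.13 -0.07 -0.15 -0.29 -0.31 -0.23 -0.17
  0.01  0.2   0.23  0.26  0.18  0.13 -0.07 -0.15] amp deg 0.29 rms 0.03 off -0.01 left-up extreme 30.533 now 29.375 [ 0.5595 -0.1803]
t 29.375 tilt -0.8 deg err 0.115 pivot 0.5595 -0.1803 v 0.1
```

The swing is now 0.3° and has held for over 3 s. Next I'll let go, rise straight up and check.

```bash
python3 -m creep '0 0 0 0 0.04;0 0 0 0 0.05;0 0 0 0 0.06;0 0 0 0 0.06;0 0 0 0 0.06'; python3 -c "from h import *;meas(1)"; python3 -m creep '0 0 0.02 0 0.06;0 0 0.03 0 0.06;0 0 0.04 0 0.06;0 0 0.04 0 0.06;-0.02 0 0.03 0 0.06;-0.0 0 0.0 0 0.06;0 0 0 0 0.06;0 0 0 0 0.06'
for i in 1 2 3 4 5 6 7 8 9 10 11 12 13 14 15 16; do python3 - $i <<'E'
from h import *
o=get_obs();im=cams.read_camera("side");np.savez(f"pics/v{int(sys.argv[1]):02d}.npz",t=o["time_s"],im=im,p=[.4451,-.1694,0])
E
python3 -m creep '0 0 0 0 0.06'>/dev/null; done; python3 q2.py v
python3 - <<'E'
from h import *
im=shot("side","fin")
print([np.round(np.r_[ray("side",r["xy"],.225)],4) for r in finder.tip_of("pivot_mid","side")[:1]])
t=shot("top","fint")
print([np.round(ray("top",r["xy"],.225),4) for r in finder.tip_of("pivot_mid","top")[:1]],[np.round(ray("top",r["xy"],.1),4) for r in finder.tip_of("drawer_mark","top")[:1]])
cv2.imwrite("pics/fj.png",np.hstack([cv2.resize(x[:,:,::-1],(400,300)) for x in(im,t)]))
E
```

```text
time_s: 30.05
tool_pos: [0.4467, -0.1695, 0.2809]
tool_rot: [-180.0, 0.0, 174.6]
force: [-0.7, 0.1, 0.5]
grip_width: 0.059
grasp_force: 0.0
t 30.050 tilt 1.5 deg err 0.113 pivot 0.5612 -0.1804 v 0.1
time_s: 31.1
tool_pos: [0.4266, -0.1691, 0.4396]
tool_rot: [-180.0, -0.1, 174.6]
force: [0.1, 0.5, -1.0]
grip_width: 0.0601
grasp_force: 0.0
[ 0.02 -0.15 -0.27 -0.32 -0.26 -0.13  0.05  0.22  0.24  0.3   0.24  0.2
  0.02 -0.14 -0.26 -0.31] amp deg 0.31 rms 0.03 off 0.01 left-up extreme 34.744 now 33.9 [ 0.5596 -0.1803]
[array([ 0.5642, -0.1833,  0.225 ])]
[array([ 0.5571, -0.1863,  0.225 ])] []
```

View pics/fj.png

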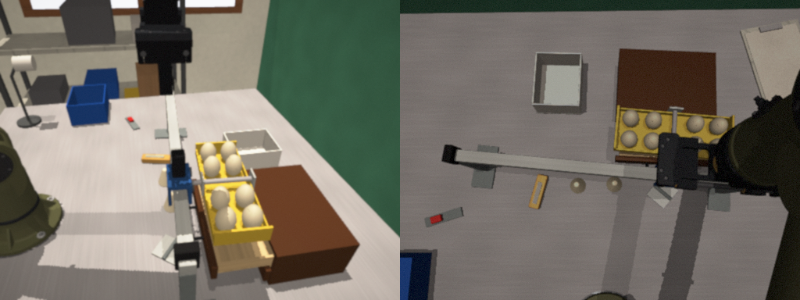

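The cradle hangs level over the drawer, at about (233,205) in the side half of the picture. The swing is 0.3°, the gripper is clear above, and the cones, hinge and thermometer lie where they were.

```bash
python3 -c "from h import *;print(get_obs()['time_s'],ticket.sign_off())"
```

```text
the job is handed in; nothing more can be done
34.15 None
```

The job is handed in at 34.2 s: the cradle rocked to about 29° left end up, then about 28° right end up, and now hangs level (swing 0.3°) over the drawer, within about 2 mm of its centre by my measurement, with the trolley let go there.

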